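Lay out stripped engine parts on their marked pads

TASK

Lay out the stripped engine parts for inspection: set the piston, the ball bearing, the spark plug and the hexagon bolt each centred on the black pad that bears its yellow silhouette. The piston stands on its skirt, the bearing lies flat, the bolt stands on its head, and the spark plug lies along its silhouette with its thin tip over the silhouette's thin tip. Leave the small spanner that lies among them where it is.

Things in the scene. Friction and masses are not known exactly. Their poses are not given: they have to be found in the camera images.
- piston_mid (a point): bare aluminium piston standing upright on its skirt: pale, almost a cylinder, diameter 62 mm, 60 mm tall, about 0.3 kg; this point is its centre, half-way up (30 mm above its underside), z up
- bearing_mid (a point): steel ball bearing lying flat: outer diameter 52 mm, 15 mm thick, dark ring between its races and an open bore, about 0.15 kg; this point is its centre, half-way up (7.5 mm above its underside), z up
- plug_mid (a point): pale used spark plug lying on its side, 65 mm long, about 50 g: a hexagon collar 20 mm wide and 18 mm tall round its middle, a thicker blunt threaded end towards -y, and towards +y an insulator that steps down to a thin tip about 7 mm wide. To the fingers it is 20 mm wide (across x) from 1 to 29 mm along -y and 14 mm wide on the +y side; grip it across x about 8 mm along -y. This point is the middle of the plug, 9 mm above its underside; z is up, +y points to the thin tip
- bolt_mid (a point): hexagon bolt standing upright on its head: head 18 mm across corners and 7 mm high at the bottom, plain round shank 10 mm in diameter above it, 41 mm tall overall, about 30 g; this point is on its axis, half-way up (20.5 mm above its underside), z up
- pad_piston_mark (a point): fixed black rubber pad 92 x 92 mm, 4 mm thick, with a yellow painted silhouette at its centre; this point is the centre of the silhouette on the pad's top face (z = 0.004), z up. This one's silhouette is the piston's: a full round disc 66 mm across with two small lugs, one on either side along y (76 mm over them), that mark the pin and need not be matched
- pad_bearing_mark (a point): fixed black rubber pad 92 x 92 mm, 4 mm thick, with a yellow painted silhouette at its centre; this point is the centre of the silhouette on the pad's top face (z = 0.004), z up. This one's silhouette is the bearing's: a ring 56 mm across with a black hole 26 mm across
- pad_plug_mark (a point): fixed black rubber pad 92 x 92 mm, 4 mm thick, with a yellow painted silhouette at its centre; this point is the centre of the silhouette on the pad's top face (z = 0.004), z up. This one's silhouette is the spark plug's, 68 mm long along y: blunt end 15 mm wide from 33 to 9 mm along -y, collar 24 mm wide around the middle, then 15 mm wide, and a thin tip 9 mm wide from 23 to 35 mm along +y; +y points to the thin tip, where the plug's thin tip belongs
- pad_bolt_mark (a point): fixed black rubber pad 92 x 92 mm, 4 mm thick, with a yellow painted silhouette at its centre; this point is the centre of the silhouette on the pad's top face (z = 0.004), z up. This one's silhouette is the bolt's head: a small hexagon 26 mm across the flats with a black dot 13 mm across at its centre
- spanner_mid (a point): small loose combination spanner lying among the parts, 22 x 140 x 6 mm, long along its y; a bystander (a small hex key lies near it; behind the work stands a green cabinet 0.3 m high, whose face comes within about 0.1 m of the farthest pads at the right, so pass wide sideways moves close in front of the robot); this point is its middle, half-way up
- plug_tip (a point): point near the thin tip of the spark plug: 30 mm along +y from the middle of the plug, 9 mm above its underside; axes as the plug's
There are look-alikes about, which are no part of the job. What is shaped like the part that bears piston_mid but brown or red is not meant.

How it is judged:
By the outcome, as a careful person would: the job done as asked, in the order asked, and still so for the second after the job is handed in, with the robot touching nothing.
It also fails if it takes over 112 s, if anything falls off the work surface, if the arm or the gripper's body presses on something with over 40 N, if the wrist force passes 120 N, or if a joint passes its speed limit or range.

ROBOT

A 6-joint arm with a two-finger parallel gripper is mounted at the origin on the work surface; the furniture and walls round the work are solid. World frame = base frame: x ahead of the robot, y to its left, z up, the work surface at z = 0. Lengths are in m, angles in rad, forces in N, time in s.
With the tool pointing down it reaches from about 0.35 to 0.8 m from the base axis. Payload 7.3 kg.
Tool frame: the origin (TCP) lies at the very end of the fingers, on their centre line; the grasp point (between the pads) lies 19 mm behind it; z points along the fingers, y is the line along which they close (so a half turn about z gives the same grasp; the last joint's range is limited). The gripper opens to 85 mm and grips with 20 to 120 N. Pads are 22 mm wide; open, the fingers measure 114 mm over their backs; the gripper's body (76 mm by 85 mm) begins 54 mm behind the grasp point. The pads swing forward as they close: fully open they stand 13 mm farther back than shut.
Start: joints at [-0.146, 0.342, 1.524, -0, 1.275, -0.146], TCP at [0.525, 0, 0.198] pointing down, gripper open.
Joint ranges: [-2.53, 2.53], [-0.77, 2.02], [0.04, 2.7], [-1, 4.14], [0.28, 2.66], [-3.11, 3.11]. Speed limits (rad/s): [2.57, 2.57, 3.14, 3.14, 3.14, 3.14].

INTERFACE

Orientations are given as a rotation vector (axis times angle).
In Python, from bench import ctrl gives the robot as it stands.
- The arm moves only by the tool apply_moves, never from a script. Its argument "targets" is a list of rows, each a list of 6 numbers: the shift along the tool's x, y, z in mm, then the turn, a rotation vector about the tool's x, y, z in degrees. A call has 1 to 20 rows; each row shifts and turns the commanded pose from where the row before left it, along the tool's axes as they then stand; what a row does not reach is not made up. A row lasts 1/10 s, in which the tool goes at most 50 mm and 8.59 degrees, less where a joint would pass 70% of its speed; a pose out of reach is approached as far as the arm can. A call with a gripper value outside its range is refused whole. "hand" is the opening, from 0 (shut) to 1 (fully open), set as the call begins (left out, the last holds). The fingers move at their own pace and stop on an object; "squeeze" is the grip in N (left out, the last holds). Time passes only in rows, so rows that do not move let the fingers close. It gives the time, the measured TCP pose, the force, the opening and the grip force at its end, in the units of the state.
- ctrl.get_state(): the state, without advancing time (a new reading comes with each control period).
- ctrl.get_image(name): name is "scene" or "side" or "wrist"; returns (picture, depth): 480x640x3 uint8, blue, green, red; 480x640 float32, m along the optical axis (not along the pixel's ray), 0 where there is no reading.
- ctrl.camera_info(name): a dict with "mtx" (3x3 intrinsics, pixels), "R" (3x3) and "t" (3): a world point X has camera coordinates R X + t. Camera axes: x right, y down, z forward; pixel columns grow to the right and rows downward; lengths in m; the calibration is good to about 2 mm. A picture is of the moment at which its call begins: read the wrist's pose just before it. camera_info takes no time and is no camera call; for the wrist camera it gives the pose at the moment of the call.
- ctrl.sign_off(): hands the job in; it is judged then, once.
The state is a dict: "clock": time; "qpos": joint angles; "qd": joint speeds; "effort": joint torques, N m; "tool_pos": TCP position; "ee_rot": TCP orientation; "force": force on the tool from outside, world axes, zero at the start; "torque": the same for the moment, N m; "finger_gap": opening from 0.0 (shut) to 1.0 (fully open); "finger_force": force on a finger pad.
Only numpy, scipy, OpenCV 4.12 (cv2) and the standard library are available. Lean on these libraries where they do the work, as an engineer would, in place of code of your own. Each camera call takes 0.05 s, during which the arm holds its last target. There are 200 camera calls.

## Working session

There is one attempt and no reset: what is moved stays moved. The work goes in short steps, Python scripts to look and compute and a tool call to move; the robot and the scene stay as the last step left them, time stands still between calls to the robot, and variables do not carry over. Pictures are saved under pics/ and viewed, at most 17 in all, crops included, and the job is handed in when it is done.

Besides the shell and the picture viewer there is one more tool, called after "Request:" by a JSON object that holds its "fn" and its "kwargs". apply_moves: Moves the arm, as the interface text tells. Its arguments: {"type":"object","properties":{"targets":{"type":"array"},"hand":{"type":"number"},"squeeze":{"type":"number"}},"required":["targets"]}

```bash
mkdir -p pics; ls; python3 - <<'E'
from bench import ctrl
import cv2,numpy as np
s=ctrl.get_state();print(s['clock'],s['tool_pos'],s['ee_rot'],s['finger_gap'])
for n in("scene","side","wrist"):
    c=ctrl.camera_info(n);im,d=ctrl.get_image(n);cv2.imwrite(f'pics/{n}0.png',im);np.savez(f'pics/{n}0.npz',im=im,d=d,**c)
    print(n,np.round(c['mtx'],1).tolist(),np.round(c['R'],3).tolist(),np.round(c['t'],3).tolist())
E
```

```text
pics
0.0 [5.24527974e-01 8.49295701e-05 1.97213103e-01] [-2.22050137e+00 -2.22054034e+00  1.49178757e-03] 0.9993473092569537
scene [[543.2, 0.0, 318.5], [0.0, 543.2, 242.6], [0.0, 0.0, 1.0]] [[0.122, -0.992, -0.021], [-0.404, -0.03, -0.914], [0.906, 0.12, -0.405]] [-0.076, 0.28, 0.826]
side [[436.7, 0.0, 322.9], [0.0, 436.7, 230.3], [0.0, 0.0, 1.0]] [[0.807, -0.591, -0.008], [-0.301, -0.399, -0.866], [0.508, 0.701, -0.5]] [-0.447, 0.211, 0.709]
wrist [[373.8, 0.0, 312.3], [0.0, 373.8, 240.7], [0.0, 0.0, 1.0]] [[1.0, -0.0, -0.002], [0.0, -0.966, 0.258], [-0.002, -0.258, -0.966]] [-0.523, -0.034, 0.379]
```

View pics/scene0.png

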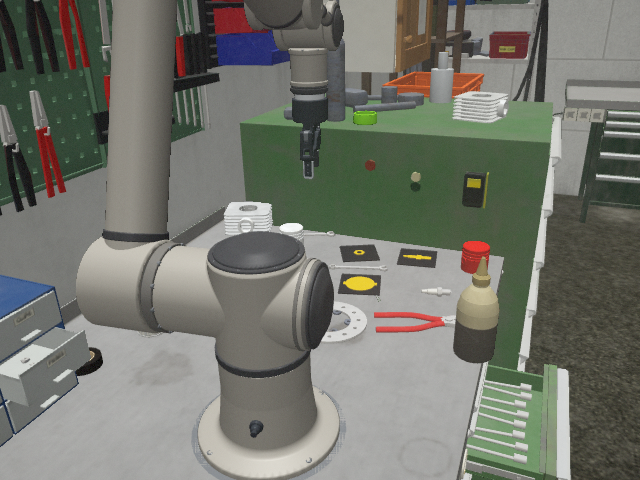

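View pics/side0.png

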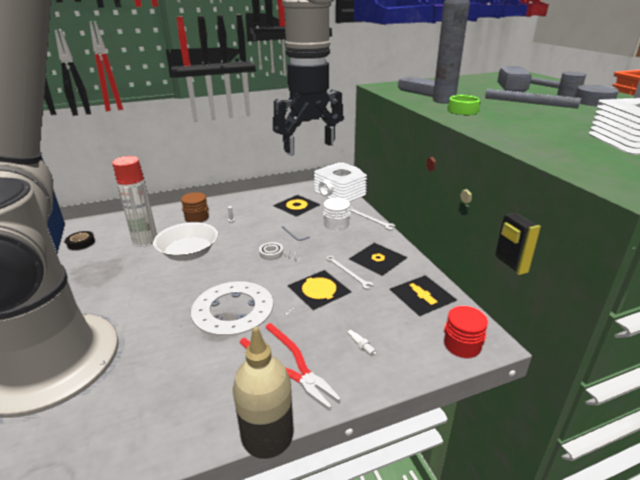

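The side view shows everything:
- **Pads:** piston (319,288), bolt (378,258), plug (423,294), bearing (296,205).
- **Parts:** pale piston (336,213), bearing (271,250), bolt (230,214), plug (362,342) with its thin tip at the upper left.
- **Spanner:** (350,271).
- **Piston look-alikes:** red (465,330) and brown (195,207). The pale one at (336,213) is the one meant.
- **Bearing look-alike:** a dark roll at (80,240), which is not the steel bearing.

```bash
cat > h.py <<'E'
import numpy as np,cv2
def ray(c,u,v,z):
    K,R,t=c['mtx'],c['R'],c['t']; o=-R.T@t; d=R.T@np.linalg.solve(K,[u,v,1.]); return o+d*(z-o[2])/d[2]
def cloud(c,d):
    v,u=np.mgrid[:480,:640]; K=c['mtx']
    P=np.stack([(u-K[0,2])/K[0,0]*d,(v-K[1,2])/K[1,1]*d,d],-1); X=(P-c['t'])@c['R']; X[d<=0]=np.nan; return X
def yellow(im):
    h=cv2.cvtColor(im,cv2.COLOR_BGR2HSV); return cv2.inRange(h,(20,130,100),(35,255,255))
E
python3 - <<'E'
from h import *
c=np.load('pics/side0.npz');im=c['im'];X=cloud(c,c['d'])
n,l,st,ce=cv2.connectedComponentsWithStats(yellow(im))
for i in range(1,n):
    if st[i,4]>30: print('Y',st[i,:].tolist(),ce[i].round(),ray(c,*ce[i],.004).round(3))
for nm,(u,v),z in [('piston',(336,203),.06),('bearing',(271,249),.015),('bolt',(230,207),.041),('plug',(362,342),.009),('plugtip',(351,333),.009),('plugend',(374,352),.009),('spA',(330,258),.003),('spB',(370,288),.003),('sp2',(392,225),.003),('eng',(340,170),.06),('can',(128,165),.17),('bowl',(186,232),.03),('red',(465,313),.06),('brown',(194,200),.06),('key',(295,233),.003)]:
    print(nm,ray(c,u,v,z).round(3),'depth',X[v,u].round(3))
# objects map above table
m=(X[...,2]>.006)&(X[...,2]<.12)&(X[...,0]>.25)&(X[...,0]<1)
n,l,st,ce=cv2.connectedComponentsWithStats(m.astype(np.uint8))
for i in range(1,n):
    if st[i,4]>25:
        p=X[l==i];print(st[i].tolist(),np.percentile(p,2,axis=0).round(3),np.percentile(p,98,axis=0).round(3))
E
```

```text
Y [286, 199, 22, 11, 186] [296. 204.] [0.63  0.225 0.004]
Y [502, 222, 18, 21, 238] [511. 232.] [ 0.956 -0.212  0.004]
Y [518, 226, 23, 49, 505] [529. 250.] [ 0.919 -0.281  0.004]
Y [371, 253, 14, 9, 97] [378. 257.] [ 0.63  -0.1    0.004]
Y [301, 277, 36, 23, 647] [319. 288.] [ 0.462 -0.112  0.004]
Y [409, 283, 29, 22, 253] [423. 294.] [ 0.613 -0.248  0.004]
piston [0.65  0.076 0.06 ] depth [0.647 0.072 0.062]
bearing [0.451 0.053 0.015] depth [0.458 0.067 0.005]
bolt [0.449 0.248 0.041] depth [0.448 0.247 0.042]
plug [ 0.43  -0.28   0.009] depth [ 0.425 -0.285  0.016]
plugtip [ 0.429 -0.253  0.009] depth [ 0.426 -0.256  0.014]
plugend [ 0.431 -0.309  0.009] depth [ 0.431 -0.309  0.009]
spA [ 0.545 -0.04   0.003] depth [ 0.546 -0.038  0.002]
spB [ 0.543 -0.173  0.003] depth [ 0.544 -0.172  0.003]
sp2 [ 0.756 -0.014  0.003] depth [ 0.753 -0.018  0.005]
eng [0.788 0.236 0.06 ] depth [0.796 0.246 0.055]
can [0.256 0.339 0.17 ] depth [0.241 0.26  0.198]
bowl [0.32  0.213 0.03 ] depth [0.328 0.241 0.015]
red [ 0.571 -0.369  0.06 ] depth [ 0.571 -0.37   0.061]
brown [0.38  0.302 0.06 ] depth [0.378 0.298 0.062]
key [0.543 0.097 0.003] depth [0.544 0.099 0.002]
[140, 135, 500, 245, 27491] [ 0.277 -0.555  0.008] [0.841 0.464 0.118]
[228, 206, 6, 16, 65] [0.439 0.241 0.007] [0.451 0.254 0.042]
[259, 242, 27, 16, 296] [0.425 0.017 0.007] [0.473 0.08  0.018]
[443, 306, 45, 51, 1788] [ 0.534 -0.409  0.008] [ 0.589 -0.353  0.062]
[265, 323, 75, 86, 1235] [ 0.296 -0.346  0.007] [ 0.334 -0.157  0.014]
[348, 330, 27, 26, 263] [ 0.418 -0.309  0.008] [ 0.432 -0.252  0.019]
[239, 338, 11, 10, 69] [ 0.267 -0.174  0.006] [ 0.279 -0.154  0.012]
```

View pics/wrist0.png

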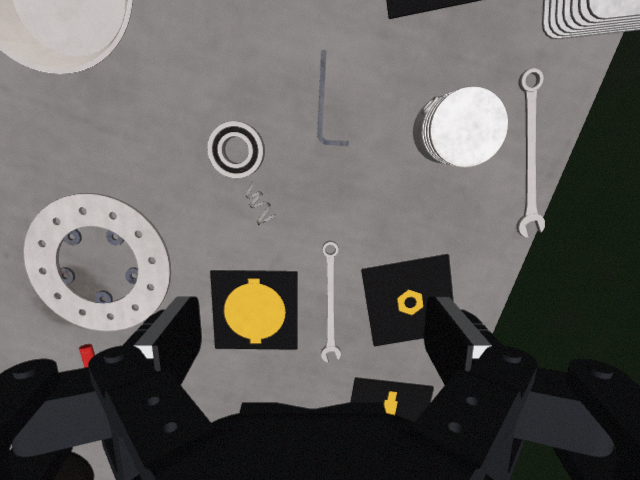

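The wrist view (image up is world +y, image right is world +x) shows the bearing at (236,150) and the pale piston top at (468,127). The piston pad is at (254,311), the bolt pad at (410,302) and the plug pad, partly seen, at (391,405). The spanner lies between x pixels 325 and 335.

```bash
python3 - <<'E'
from h import *
c=np.load('pics/wrist0.npz');im=c['im'];X=cloud(c,c['d'])
n,l,st,ce=cv2.connectedComponentsWithStats(yellow(im))
for i in range(1,n):
    if st[i,4]>30:
        cn=max(cv2.findContours((l==i).astype(np.uint8),0,1)[0],key=cv2.contourArea);x,y,w,h=cv2.boundingRect(cn)
        print('Y',ce[i].round(1),ray(c,*ce[i],.004).round(4),ray(c,x,y+h/2,.004).round(3),ray(c,x+w,y+h/2,.004).round(3))
g=cv2.cvtColor(im,cv2.COLOR_BGR2GRAY)
# black pads: hull -> minAreaRect on plane
b=(im.max(2)<45).astype(np.uint8)|(yellow(im)>0); b[370:]=0
for cn in cv2.findContours(b.astype(np.uint8),0,1)[0]:
    if 4000<cv2.contourArea(cn)<12000:
        P=np.array([ray(c,*p[0],.004)[:2] for p in cv2.convexHull(cn)],np.float32); print('pad',cv2.minAreaRect(P*1000))
# piston top by depth, bearing by depth
m=(abs(X[...,2]-.06)<.004)
n,l,st,ce=cv2.connectedComponentsWithStats(m.astype(np.uint8))
for i in range(1,n):
    if st[i,4]>1500 and st[i,1]<250:
        cn=max(cv2.findContours((l==i).astype(np.uint8),0,1)[0],key=cv2.contourArea)
        P=np.array([ray(c,*p[0],.06)[:2] for p in cn],np.float32); print('p60',st[i].tolist(),cv2.minEnclosingCircle(P*1000))
m=(g>185).astype(np.uint8); sub=np.zeros_like(m); sub[110:190,195:275]=m[110:190,195:275]
cn=np.vstack(cv2.findContours(sub,0,1)[0]);P=np.array([ray(c,*p[0],.015)[:2] for p in cn],np.float32); print('brg',cv2.minEnclosingCircle(P*1000))
E
```

```text
Y [254.2 310.7] [ 0.4602 -0.1125  0.004 ] [ 0.428 -0.113  0.004] [ 0.495 -0.113  0.004]
Y [409.8 301.8] [ 0.6272 -0.102   0.004 ] [ 0.614 -0.102  0.004] [ 0.642 -0.102  0.004]
Y [390.7 403. ] [ 0.6136 -0.2288  0.004 ] [ 0.606 -0.229  0.004] [ 0.622 -0.229  0.004]
pad ((460.27691650390625, -112.57803344726562), (91.10453796386719, 90.02891540527344), 89.3362045288086)
pad ((639.2527465820312, -123.36671447753906), (107.28765106201172, 138.94081115722656), 10.581133842468262)
p60 [430, 87, 78, 80, 4848] ((648.3959350585938, 74.9719467163086), 31.043731689453125)
p60 [537, 152, 103, 216, 1609] ((765.2681884765625, -44.19036865234375), 102.67378997802734)
brg ((450.2795715332031, 56.397132873535156), 25.426864624023438)
```

Request:
{"fn": "apply_moves", "kwargs": {"targets": [[25,41,0,0,0,0],[25,41,0,0,0,0],[25,41,0,0,0,0],[0,0,35,0,0,0],[0,0,35,0,0,0],[0,0,35,0,0,0],[0,0,0,0,0,0],[0,0,0,0,0,0],[0,0,0,0,0,0]], "hand": 1, "squeeze": 40}}

```text
clock: 1.05
tool_pos: [0.6495, 0.0749, 0.0954]
ee_rot: [2.22, 2.219, 0.004]
force: [0.5, -0.7, 1.2]
finger_gap: 1.001
finger_force: 0.0
```

Request:
{"fn": "apply_moves", "kwargs": {"targets": [[0,-1,25,0,0,0],[0,0,25,0,0,0],[0,0,20,0,0,0],[0,0,7,0,0,0],[0,0,0,0,0,0],[0,0,0,0,0,0],[0,0,0,0,0,0]]}}

```text
clock: 1.75
tool_pos: [0.6483, 0.075, 0.0178]
ee_rot: [2.22, 2.22, 0.004]
force: [-0.0, -0.4, 0.3]
finger_gap: 0.998
finger_force: 0.0
```

Request:
{"fn": "apply_moves", "kwargs": {"targets": [[0,0,0,0,0,0],[0,0,0,0,0,0],[0,0,0,0,0,0],[0,0,0,0,0,0],[0,0,0,0,0,0],[0,0,0,0,0,0],[0,0,0,0,0,0],[0,0,0,0,0,0],[0,0,0,0,0,0],[0,0,0,0,0,0]], "hand": 0, "squeeze": 40}}

```text
clock: 2.75
tool_pos: [0.6481, 0.075, 0.0176]
ee_rot: [2.22, 2.22, 0.003]
force: [-0.5, 0.1, 6.0]
finger_gap: 0.679
finger_force: 41.2
```

Request:
{"fn": "apply_moves", "kwargs": {"targets": [[0,0,-20,0,0,0],[0,0,-30,0,0,0],[0,0,-30,0,0,0],[-27,-27,0,0,0,0],[-27,-27,0,0,0,0],[-27,-27,0,0,0,0],[-27,-27,0,0,0,0],[-27,-27,0,0,0,0],[-27,-27,0,0,0,0],[-26,-25,0,0,0,0],[0,0,0,0,0,0],[0,0,0,0,0,0],[0,0,30,0,0,0],[0,0,20,0,0,0],[0,0,10,0,0,0],[0,0,0,0,0,0],[0,0,0,0,0,0],[0,0,0,0,0,0]]}}

```text
clock: 4.55
tool_pos: [0.461, -0.1131, 0.0368]
ee_rot: [2.22, 2.221, 0.001]
force: [-0.8, 0.1, -2.9]
finger_gap: 0.677
finger_force: 43.8
```

Request:
{"fn": "apply_moves", "kwargs": {"targets": [[0,0,8,0,0,0],[0,0,4,0,0,0],[0,0,2,0,0,0],[0,0,1,0,0,0],[0,0,0,0,0,0],[0,0,0,0,0,0]]}}

```text
clock: 5.15
tool_pos: [0.4598, -0.1127, 0.0216]
ee_rot: [-2.221, -2.221, -0.0]
force: [-3.5, 2.6, 8.9]
finger_gap: 0.676
finger_force: 45.1
```

Request:
{"fn": "apply_moves", "kwargs": {"targets": [[0,0,0,0,0,0],[0,0,0,0,0,0],[0,0,0,0,0,0],[0,0,0,0,0,0],[0,0,0,0,0,0],[0,0,0,0,0,0],[0,0,0,0,0,0],[0,0,0,0,0,0]], "hand": 1}}

```text
clock: 5.95
tool_pos: [0.46, -0.113, 0.0209]
ee_rot: [2.221, 2.221, 0.0]
force: [-0.0, -0.1, -0.1]
finger_gap: 1.001
finger_force: 0.0
```

Request:
{"fn": "apply_moves", "kwargs": {"targets": [[0,0,-30,0,0,0],[0,0,-40,0,0,0],[0,0,-45,0,0,0],[0,0,-45,0,0,0],[40,-5,-15,0,0,0],[40,-5,0,0,0,0],[13,0,0,0,0,0],[0,0,0,0,0,0],[0,0,0,0,0,0],[0,0,0,0,0,0]]}}

```text
clock: 6.95
tool_pos: [0.4501, -0.0209, 0.1955]
ee_rot: [-2.222, -2.22, 0.001]
force: [0.0, -0.1, 0.3]
finger_gap: 0.998
finger_force: 0.0
```

```bash
python3 - <<'E'
from h import *
from bench import ctrl
c=ctrl.camera_info("wrist");im,d=ctrl.get_image("wrist");cv2.imwrite('pics/w1.png',im);np.savez('pics/w1.npz',im=im,d=d,**c)
print(ctrl.get_state()['tool_pos']);X=cloud(c,d)
m=(abs(X[...,2]-.064)<.004)
n,l,st,ce=cv2.connectedComponentsWithStats(m.astype(np.uint8))
for i in range(1,n):
    if st[i,4]>1500:
        cn=max(cv2.findContours((l==i).astype(np.uint8),0,1)[0],key=cv2.contourArea)
        P=np.array([ray(c,*p[0],.064)[:2] for p in cn],np.float32); print('p',st[i].tolist(),cv2.minEnclosingCircle(P*1000))
m=(X[...,2]>.01)&(X[...,2]<.022)
n,l,st,ce=cv2.connectedComponentsWithStats(m.astype(np.uint8))
for i in range(1,n):
    if st[i,4]>400:
        cn=max(cv2.findContours((l==i).astype(np.uint8),0,1)[0],key=cv2.contourArea)
        P=np.array([ray(c,*p[0],.015)[:2] for p in cn],np.float32); print('b',st[i].tolist(),cv2.minEnclosingCircle(P*1000))
E
```

```text
[ 0.45012003 -0.02098171  0.19556977]
p [290, 286, 68, 63, 3363] ((458.688720703125, -110.91522216796875), 31.25623893737793)
b [81, 0, 124, 38, 788] ((305.4599304199219, 157.55685424804688), 52.033077239990234)
b [287, 96, 56, 60, 2023] ((450.6092529296875, 56.45879364013672), 25.90080451965332)
b [563, 218, 77, 154, 1529] ((743.7628173828125, -114.34048461914062), 87.74557495117188)
b [199, 339, 14, 76, 403] ((329.638671875, -207.39825439453125), 47.24078369140625)
```

View pics/w1.png

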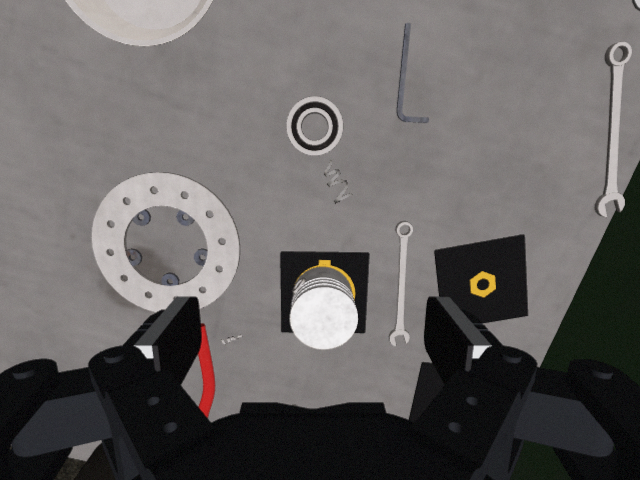

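The piston stands on its pad at (.459,-.111), within 2 mm of the mark. The bearing is at pixel (315,125), world (.4505,.0565), and clear of the spring.

Request:
{"fn": "apply_moves", "kwargs": {"targets": [[40,0,20,0,0,0],[37,0,30,0,0,0],[0,0,45,0,0,0],[0,0,45,0,0,0],[0,0,30,0,0,0],[0,0,16,0,0,0],[0,0,4,0,0,0],[0,0,0,0,0,0],[0,0,0,0,0,0],[0,0,0,0,0,0]]}}

```text
clock: 8.0
tool_pos: [0.451, 0.0568, 0.0069]
ee_rot: [2.221, 2.22, 0.002]
force: [-0.7, 0.7, 0.6]
finger_gap: 0.999
finger_force: 0.0
```

Request:
{"fn": "apply_moves", "kwargs": {"targets": [[0,0,0,0,0,0],[0,0,0,0,0,0],[0,0,0,0,0,0],[0,0,0,0,0,0],[0,0,0,0,0,0],[0,0,2,0,0,0],[0,0,2,0,0,0],[0,0,0,0,0,0],[0,0,0,0,0,0]], "hand": 0.68}}

```text
clock: 8.9
tool_pos: [0.4499, 0.057, 0.0018]
ee_rot: [-2.221, -2.221, 0.0]
force: [-0.5, 0.3, 0.3]
finger_gap: 0.682
finger_force: 0.0
```

Request:
{"fn": "apply_moves", "kwargs": {"targets": [[0,0,0,0,0,0],[0,0,0,0,0,0],[0,0,0,0,0,0],[0,0,0,0,0,0],[0,0,0,0,0,0],[0,0,0,0,0,0],[0,0,0,0,0,0]], "hand": 0}}

```text
clock: 9.6
tool_pos: [0.45, 0.057, 0.0019]
ee_rot: [2.221, 2.221, 0.0]
force: [-0.0, -0.1, -0.3]
finger_gap: -0.003
finger_force: 0.0
```

```bash
python3 - <<'E'
from h import *
from bench import ctrl
a=ctrl.get_image("wrist")[0];c=ctrl.camera_info("side");b=ctrl.get_image("side")[0]
b=cv2.resize(b[190:300,210:340],(480,406));cv2.imwrite('pics/m2.png',np.hstack([cv2.resize(a[200:480,160:480],(320,280)),b[:280]]) if 0 else np.hstack([cv2.resize(a,(320,240)),b[60:300]]))
E
```

```text
(no output)
```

View pics/m2.png

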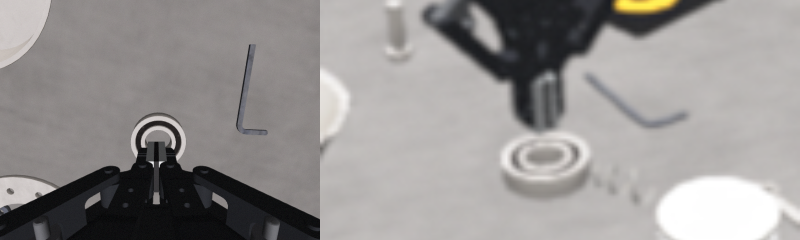

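```bash
python3 - <<'E'
from h import *
from bench import ctrl
s=ctrl.get_state();print(s['tool_pos'],s['finger_gap'],s['qpos'])
c=ctrl.camera_info("side");b,d=ctrl.get_image("side");X=cloud(c,d)
p=np.array(s['tool_pos']);q=c['R']@p+c['t'];q=c['mtx']@q;print('tcp px',q[:2]/q[2])
for v in range(226,258,2): print(v,X[v,271].round(3),b[v,271])
w=ctrl.camera_info("wrist");print((-w['R'].T@w['t']).round(3))
E
```

```text
[0.45006985 0.05700948 0.00192567] 0.0003864523509935466 [-4.32002514e-02  4.90701786e-01  1.95210604e+00 -2.97184598e-05
  6.98631583e-01 -4.31503720e-02]
tcp px [270.16212955 253.30327743]
226 [0.453 0.048 0.075] [138 136 134]
228 [0.452 0.047 0.071] [111 110 109]
230 [0.451 0.047 0.066] [74 72 71]
232 [0.45  0.045 0.063] [77 77 76]
234 [0.449 0.044 0.058] [76 75 74]
236 [0.45  0.047 0.052] [75 74 73]
238 [0.45  0.048 0.046] [80 79 79]
240 [0.449 0.047 0.042] [92 90 90]
242 [0.466 0.078 0.016] [198 199 203]
244 [0.463 0.073 0.014] [182 185 189]
246 [0.458 0.066 0.014] [166 171 175]
248 [0.46  0.069 0.006] [140 144 149]
250 [0.459 0.069 0.001] [162 165 169]
252 [0.445 0.043 0.015] [199 203 208]
254 [0.441 0.035 0.015] [223 226 231]
256 [0.44  0.034 0.011] [144 149 153]
[0.449 0.122 0.178]
```

```bash
python3 - <<'E'
from h import *
from bench import ctrl
c=ctrl.camera_info("wrist");b,d=ctrl.get_image("wrist");X=cloud(c,d)
p=np.array(ctrl.get_state()['tool_pos']);q=c['mtx']@(c['R']@p+c['t']);print('tcp px',q[:2]/q[2])
for u in (302,312,322):
  for v in range(262,360,8): print(u,v,X[v,u].round(3),b[v,u])
cv2.imwrite('pics/m3.png',cv2.resize(b[200:400,210:410],(600,600),interpolation=cv2.INTER_CUBIC))
E
```

```text
tcp px [314.90033275 274.10604269]
302 262 [0.444 0.068 0.015] [203 204 211]
302 270 [0.444 0.059 0.001] [132 131 137]
302 278 [0.444 0.055 0.001] [133 133 139]
302 286 [0.445 0.067 0.043] [72 69 67]
302 294 [0.445 0.067 0.05 ] [74 74 71]
302 302 [0.445 0.068 0.059] [72 70 71]
302 310 [0.445 0.067 0.065] [74 73 71]
302 318 [0.446 0.068 0.071] [70 68 68]
302 326 [0.446 0.068 0.078] [111 111 110]
302 334 [0.446 0.068 0.082] [17 19 16]
302 342 [0.446 0.068 0.086] [14 11  9]
302 350 [0.446 0.068 0.09 ] [15 10 14]
302 358 [0.446 0.065 0.09 ] [19 16 15]
312 262 [0.449 0.063 0.001] [133 134 139]
312 270 [0.449 0.059 0.001] [136 135 141]
312 278 [ 0.449  0.054 -0.   ] [133 134 138]
312 286 [0.449 0.068 0.044] [15 13 13]
312 294 [0.449 0.067 0.051] [15 15 17]
312 302 [0.449 0.067 0.058] [12 14 13]
312 310 [0.449 0.067 0.064] [15 10 11]
312 318 [0.449 0.068 0.071] [11 13 11]
312 326 [0.449 0.066 0.073] [59 60 59]
312 334 [0.449 0.063 0.073] [64 59 63]
312 342 [0.449 0.061 0.073] [59 57 58]
312 350 [0.449 0.058 0.074] [60 58 60]
312 358 [0.449 0.055 0.073] [60 59 61]
322 262 [ 0.454  0.062 -0.001] [135 137 142]
322 270 [ 0.454  0.058 -0.001] [137 139 143]
322 278 [0.454 0.054 0.001] [130 133 135]
322 286 [0.453 0.067 0.044] [70 69 68]
322 294 [0.452 0.067 0.052] [68 70 68]
322 302 [0.452 0.068 0.059] [71 72 71]
322 310 [0.452 0.068 0.065] [72 71 69]
322 318 [0.452 0.067 0.07 ] [70 71 70]
322 326 [0.452 0.069 0.078] [154 151 150]
322 334 [0.452 0.068 0.081] [16 15 16]
322 342 [0.451 0.068 0.086] [11  8  8]
322 350 [0.451 0.066 0.088] [17 16 17]
322 358 [0.452 0.063 0.086] [22 20 18]
```

View pics/m3.png

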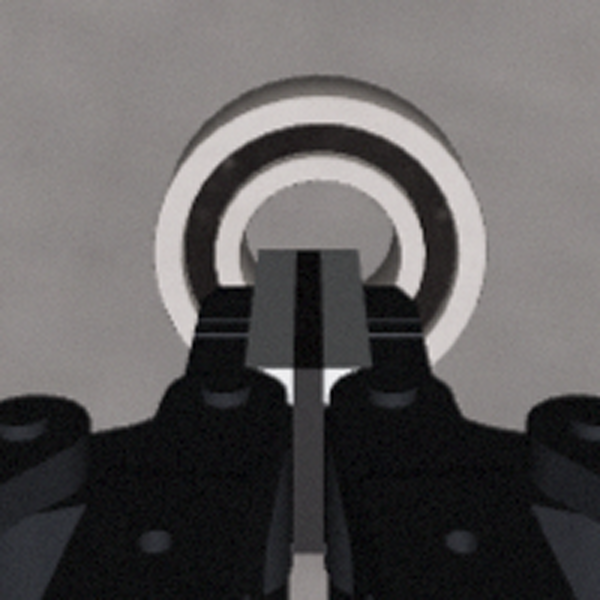

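The picture shows the shut fingertips hovering about 40 mm above the table, although the TCP reads z = .002; both cameras agree on this. I'll treat the fingertips as about 40 mm behind the reported TCP and go lower, watching the force.

Request:
{"fn": "apply_moves", "kwargs": {"targets": [[0,0,0,0,0,0],[0,0,0,0,0,0],[0,0,0,0,0,0],[0,0,0,0,0,0],[0,0,0,0,0,0],[0,0,10,0,0,0],[0,0,10,0,0,0],[0,0,8,0,0,0],[0,0,0,0,0,0],[0,0,0,0,0,0],[0,0,0,0,0,0]], "hand": 0.75}}

```text
clock: 10.9
tool_pos: [0.4502, 0.057, -0.026]
ee_rot: [2.221, 2.221, 0.0]
force: [1.0, 1.3, 0.3]
finger_gap: 0.749
finger_force: 0.0
```

```bash
python3 - <<'E'
from h import *
from bench import ctrl
c=ctrl.camera_info("wrist");b,d=ctrl.get_image("wrist");X=cloud(c,d)
cv2.imwrite('pics/m4.png',b)
m=(X[...,2]>.004)&(X[...,1]<.085)&(X[...,1]>.06)
for lo,hi in((.39,.4205),(.48,.53)):
    p=X[m&(X[...,0]>lo)&(X[...,0]<hi)];print(p.shape,np.percentile(p,[1,5],axis=0).round(3),p[:,2].min())
E
```

```text
(12291, 3) [[0.39  0.06  0.021]
 [0.391 0.061 0.031]] 0.013876289870312091
(14677, 3) [[0.481 0.06  0.005]
 [0.481 0.061 0.027]] 0.004003637732347374
```

View pics/m4.png

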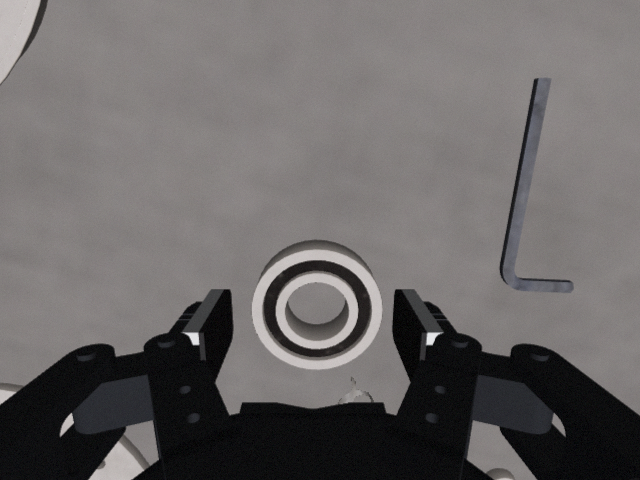

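The bearing (317,310) sits centred between the pads. The fingertips are about 20 mm up, so I'll go 14 mm lower and close.

Request:
{"fn": "apply_moves", "kwargs": {"targets": [[0,0,8,0,0,0],[0,0,5,0,0,0],[0,0,0,0,0,0],[0,0,0,0,0,0]]}}

```text
clock: 11.35
tool_pos: [0.4499, 0.057, -0.0394]
ee_rot: [-2.221, -2.221, 0.0]
force: [0.1, -0.7, 1.0]
finger_gap: 0.752
finger_force: 0.0
```

Request:
{"fn": "apply_moves", "kwargs": {"targets": [[0,0,0,0,0,0],[0,0,0,0,0,0],[0,0,0,0,0,0],[0,0,0,0,0,0],[0,0,0,0,0,0],[0,0,0,0,0,0],[0,0,0,0,0,0]], "hand": 0}}

```text
clock: 12.05
tool_pos: [0.452, 0.057, -0.0365]
ee_rot: [2.219, 2.219, 0.005]
force: [-3.8, -0.5, 33.8]
finger_gap: 0.58
finger_force: 53.7
```

Request:
{"fn": "apply_moves", "kwargs": {"targets": [[0,0,-4,0,0,0],[0,0,-25,0,0,0],[0,0,-40,0,0,0],[0,0,-40,0,0,0],[15,30,0,0,0,0],[15,30,0,0,0,0],[15,30,0,0,0,0],[15,30,0,0,0,0],[15,30,0,0,0,0],[5,30,0,0,0,0],[0,0,0,0,0,0],[0,0,0,0,0,0],[0,0,0,0,0,0]]}}

```text
clock: 13.35
tool_pos: [0.6286, 0.1367, 0.0692]
ee_rot: [-2.221, -2.22, 0.003]
force: [0.1, 0.2, -2.1]
finger_gap: 0.583
finger_force: 42.4
```

```bash
cat >> h.py <<'E'
def pads(c,im):
    n,l,st,ce=cv2.connectedComponentsWithStats(yellow(im))
    for i in range(1,n):
        if st[i,4]>60:
            cn=max(cv2.findContours((l==i).astype(np.uint8),0,1)[0],key=cv2.contourArea)
            P=np.array([ray(c,*p[0],.004)[:2] for p in cn],np.float32);r=cv2.minAreaRect(P*1000);print('Y',st[i,:4],'rect',np.round(r[0],1),np.round(r[1],1),round(r[2],1))
E
python3 - <<'E'
from h import *
from bench import ctrl
print(ctrl.get_state()['tool_pos'])
c=ctrl.camera_info("wrist");b,d=ctrl.get_image("wrist");X=cloud(c,d)
cv2.imwrite('pics/m5.png',b);pads(c,b)
E
```

```text
[0.62860186 0.13672848 0.06916802]
Y [267  54  92  99] rect [627.3 222.5] [56.3 55.6] 88.2
```

View pics/m5.png

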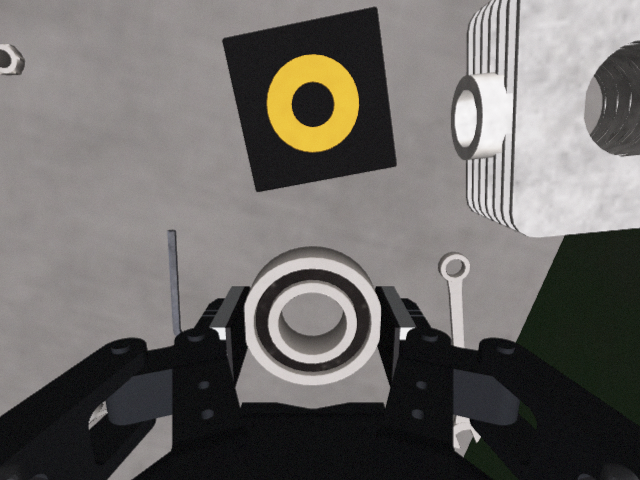

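The bearing is held level at (313,316). Its pad's ring is at (313,103), world (.6273,.2225). I need to check the engine block at the right (465–640, 0–235) for clearance.

```bash
python3 - <<'E'
from h import *
from bench import ctrl
c=ctrl.camera_info("wrist");b,d=ctrl.get_image("wrist");X=cloud(c,d)
print('brg top',X[270,313],[X[v,313].round(3) for v in(300,340,370,380)],X[316,256],X[316,370])
z=X[375,313,2];print(ray(c,313,316.5,z))
m=np.zeros((480,640),bool);m[:240,440:]=1;m&=(X[...,2]>.01)
p=X[m];print(np.nanpercentile(p,[0.5,2,50,98],axis=0).round(3))
E
```

```text
brg top [0.62785798 0.15723133 0.12143555] [array([0.628, 0.092, 0.   ]), array([0.628, 0.124, 0.111]), array([0.628, 0.115, 0.119]), array([0.628, 0.113, 0.121])] [0.60674973 0.13854367 0.11954634] [0.64880377 0.13899452 0.12039762]
[0.6278568  0.13893038 0.12070154]
[[0.709 0.146 0.011]
 [0.711 0.157 0.013]
 [0.74  0.212 0.059]
 [0.806 0.261 0.061]]
```

Request:
{"fn": "apply_moves", "kwargs": {"targets": [[30,0,0,0,0,0],[30,0,0,0,0,0],[25,-1,0,0,0,0],[0,0,30,0,0,0],[0,0,30,0,0,0],[0,0,20,0,0,0],[0,0,12,0,0,0],[0,0,0,0,0,0],[0,0,4,0,0,0],[0,0,2,0,0,0],[0,0,0,0,0,0],[0,0,0,0,0,0]]}}

```text
clock: 14.65
tool_pos: [0.6295, 0.2221, -0.0273]
ee_rot: [2.221, 2.221, 0.002]
force: [-0.4, 0.7, -1.6]
finger_gap: 0.582
finger_force: 42.5
```

Request:
{"fn": "apply_moves", "kwargs": {"targets": [[0,-1.5,2,0,0,0],[0,0,2,0,0,0],[0,0,1,0,0,0],[0,0,0,0,0,0],[0,0,0,0,0,0]]}}

```text
clock: 15.15
tool_pos: [0.6275, 0.2221, -0.0322]
ee_rot: [2.221, 2.221, 0.0]
force: [-3.3, -0.6, 4.6]
finger_gap: 0.583
finger_force: 45.7
```

Request:
{"fn": "apply_moves", "kwargs": {"targets": [[0,0,0,0,0,0],[0,0,0,0,0,0],[0,0,0,0,0,0],[0,0,0,0,0,0],[0,0,0,0,0,0],[0,0,-10,0,0,0],[0,0,-30,0,0,0],[0,0,-40,0,0,0],[0,0,-50,0,0,0],[-30,0,-30,0,0,0],[-40,0,0,0,0,0],[0,0,0,0,0,0],[0,0,0,0,0,0]], "hand": 0.75}}

```text
clock: 16.45
tool_pos: [0.6276, 0.1513, 0.1277]
ee_rot: [2.223, 2.219, 0.001]
force: [0.0, -0.5, -0.3]
finger_gap: 0.75
finger_force: 0.0
```

```bash
python3 - <<'E'
from h import *
from bench import ctrl
print(ctrl.get_state()['tool_pos'])
c=ctrl.camera_info("wrist");b,d=ctrl.get_image("wrist");X=cloud(c,d)
cv2.imwrite('pics/m6.png',b);pads(c,b)
m=(X[...,2]>.014)&(X[...,2]<.026)
n,l,st,ce=cv2.connectedComponentsWithStats(m.astype(np.uint8))
for i in range(1,n):
    if st[i,4]>400:
        cn=max(cv2.findContours((l==i).astype(np.uint8),0,1)[0],key=cv2.contourArea)
        P=np.array([ray(c,*p[0],.019)[:2] for p in cn],np.float32); print('b',st[i].tolist(),cv2.minEnclosingCircle(P*1000))
E
```

```text
[0.62759436 0.15130664 0.12767562]
Y [284  93  66  71] rect [635.7 230.5] [33.1 56.2] 42.0
Y [118 450  41  17] rect [452.4 -83.7] [42.2 14.5] 11.7
b [277, 95, 71, 74, 3152] ((626.3092041015625, 221.61891174316406), 25.926326751708984)
b [528, 97, 37, 73, 779] ((790.8336791992188, 220.30758666992188), 25.461633682250977)
b [424, 114, 14, 60, 556] ((712.2481079101562, 213.2249755859375), 21.184476852416992)
b [497, 229, 66, 127, 1356] ((803.283203125, 93.53704833984375), 57.85492706298828)
```

View pics/m6.png

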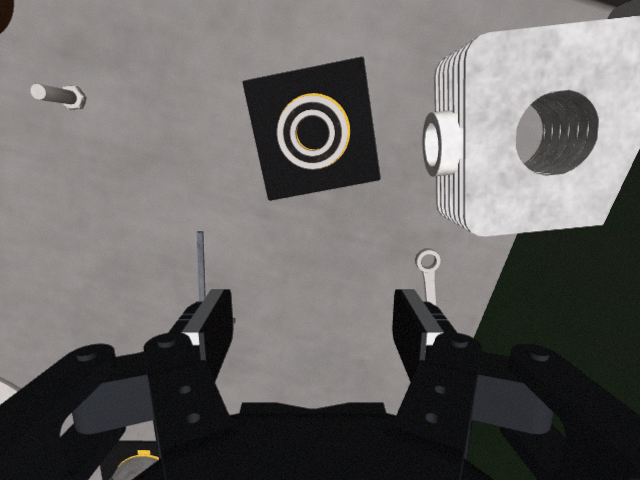

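The bearing lies on its pad at (313,131), within 1.3 mm, and the bolt stands at (40–85,95). Next is the plug, after checking how far the bottle and pliers extend.

```bash
python3 - <<'E'
from h import *
c=np.load('pics/side0.npz');X=cloud(c,c['d'])
p=X[360:440,242:285].reshape(-1,3);p=p[p[:,2]>.02];print('bottle',np.nanpercentile(p,[2,98],axis=0).round(3))
p=X[345:358,250:262].reshape(-1,3);print(np.nanpercentile(p,[2,98],axis=0).round(3))
m=np.zeros((480,640),bool);m[150:330,380:560]=1;m&=(X[...,2]>.1)&(X[...,2]<.28)
p=X[m];
for y in (-.3,-.25,-.2,-.1,0): q=p[abs(p[:,1]-y)<.01];print(y,len(q),q[:,0].min().round(3) if len(q) else '')
E
```

```text
bottle [[ 0.186 -0.366  0.04 ]
 [ 0.24  -0.33   0.151]]
[[ 0.208 -0.342  0.159]
 [ 0.221 -0.33   0.173]]
-0.3 837 0.692
-0.25 742 0.702
-0.2 527 0.719
-0.1 276 0.743
0 161 0.773
```

Request:
{"fn": "apply_moves", "kwargs": {"targets": [[-5,-40,-5,0,0,0],[-10,-40,-10,0,0,0],[-20,-40,-7,0,0,0],[-25,-40,0,0,0,0],[-30,-38,0,0,0,0],[-42,0,0,0,0,0],[-42,0,0,0,0,0],[-42,0,0,0,0,0],[-42,0,0,0,0,0],[-42,0,0,0,0,0],[-42,0,0,0,0,0],[-42,0,0,0,0,0],[-42,0,0,0,0,0],[-42,0,0,0,0,0],[-42,0,0,0,0,0],[0,0,0,0,0,0],[0,0,0,0,0,0],[0,0,0,0,0,0]]}}

```text
clock: 18.3
tool_pos: [0.4299, -0.3563, 0.1486]
ee_rot: [-2.219, -2.222, -0.001]
force: [0.4, 0.2, -0.5]
finger_gap: 0.754
finger_force: 0.0
```

```bash
python3 - <<'E'
from h import *
from bench import ctrl
print(ctrl.get_state()['tool_pos'])
c=ctrl.camera_info("wrist");b,d=ctrl.get_image("wrist");X=cloud(c,d)
cv2.imwrite('pics/m7.png',b);pads(c,b);np.savez('pics/w7.npz',im=b,d=d,**c)
m=(X[...,2]>.005)&(X[...,2]<.03)
n,l,st,ce=cv2.connectedComponentsWithStats(m.astype(np.uint8))
for i in range(1,n):
    if st[i,4]>300:
        P=X[l==i][:,:2].astype(np.float32); print('b',st[i].tolist(),cv2.minAreaRect(P*1000))
E
```

```text
[ 0.42991193 -0.35632818  0.14859797]
Y [521  35  39  94] rect [ 611.  -246.6] [68.6 24.7] 83.1
b [101, 0, 98, 212, 6969] ((307.9762268066406, -269.08355712890625), (67.23839569091797, 162.8340606689453), 3.120943784713745)
b [298, 83, 26, 85, 1279] ((426.9836120605469, -280.50274658203125), (64.56478881835938, 20.361003875732422), 89.14083099365234)
b [46, 145, 63, 86, 1313] ((241.0504608154297, -327.5555419921875), (28.23885726928711, 69.17805480957031), 7.720035552978516)
b [542, 144, 98, 212, 4576] ((673.2833862304688, -387.41192626953125), (193.18357849121094, 4.270447731018066), 74.99849700927734)
b [432, 208, 59, 65, 766] ((548.4987182617188, -366.511474609375), (59.43727493286133, 24.181142807006836), 54.888912200927734)
```

View pics/m7.png

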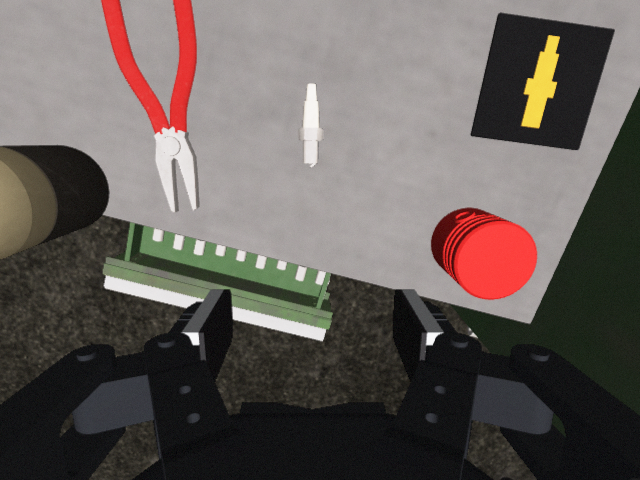

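The plug at (311,125) is at world (.427,-.2805), along y with its thin tip up (+y). The plug silhouette at (540,82) is at (.611,-.2466), with its thin tip up and leaning about 7° towards +x. The red piston look-alike is at (485,255).

Request:
{"fn": "apply_moves", "kwargs": {"targets": [[34,-1.5,10,0,0,0],[34,-1.5,20,0,0,0],[0,0,40,0,0,0],[0,0,40,0,0,0],[0,0,35,0,0,0],[0,0,20,0,0,0],[0,0,10,0,0,0],[0,0,0,0,0,0],[0,0,0,0,0,0],[0,0,0,0,0,0]], "hand": 0.45, "squeeze": 25}}

```text
clock: 19.35
tool_pos: [0.4274, -0.2905, -0.0247]
ee_rot: [2.219, 2.22, 0.0]
force: [0.6, -0.8, -0.7]
finger_gap: 0.451
finger_force: 0.0
```

Request:
{"fn": "apply_moves", "kwargs": {"targets": [[2,0,6,0,0,0],[0,0,3,0,0,0],[0,0,0,0,0,0],[0,0,0,0,0,0]]}}

```text
clock: 19.75
tool_pos: [0.4266, -0.2879, -0.0347]
ee_rot: [2.221, 2.221, 0.0]
force: [-0.2, 1.3, 4.6]
finger_gap: 0.449
finger_force: 2.6
```

Request:
{"fn": "apply_moves", "kwargs": {"targets": [[0,0,0,0,0,0],[0,0,0,0,0,0],[0,0,0,0,0,0],[0,0,0,0,0,0],[0,0,0,0,0,0],[0,0,0,0,0,0]], "hand": 0}}

```text
clock: 20.35
tool_pos: [0.4276, -0.2891, -0.0332]
ee_rot: [2.219, 2.219, 0.0]
force: [-2.3, 1.3, 16.0]
finger_gap: 0.214
finger_force: 27.6
```

Request:
{"fn": "apply_moves", "kwargs": {"targets": [[0,0,-20,0,0,0],[0,0,-45,0,0,0],[0,0,-45,0,0,0],[-7,31,0,0,0,1],[-7,31,0,0,0,1],[-7,31,0,0,0,1],[-7,31,0,0,0,1],[-7,31,0,0,0,1],[-2,28,0,0,0,1],[0,0,0,0,0,0],[0,0,0,0,0,0],[0,0,0,0,0,0]]}}

```text
clock: 21.55
tool_pos: [0.6068, -0.3325, 0.0745]
ee_rot: [-2.334, -2.101, 0.001]
force: [-0.0, -0.6, 0.6]
finger_gap: 0.216
finger_force: 24.6
```

```bash
python3 - <<'E'
from h import *
from bench import ctrl
s=ctrl.get_state();print(s['tool_pos'],s['ee_rot'],s['finger_gap'])
c=ctrl.camera_info("wrist");b,d=ctrl.get_image("wrist");X=cloud(c,d)
cv2.imwrite('pics/m8.png',b);pads(c,b)
# held plug: bright pixels at height, near gripper centre
m=(X[...,2]>.09)&(b.min(2)>110);m[:,:250]=0;m[:,380:]=0;m[400:]=0
n,l,st,ce=cv2.connectedComponentsWithStats(m.astype(np.uint8))
for i in range(1,n):
    if st[i,4]>200:
        p=X[l==i];print(st[i].tolist(),np.percentile(p,[1,99],axis=0).round(3),cv2.fitLine(p[:,:2].astype(np.float32),2,0,.01,.01).ravel())
E
```

```text
[ 0.60681973 -0.33249681  0.0745261 ] [-2.33363202e+00 -2.10121855e+00  7.63149763e-04] 0.2158177113249459
Y [287  44  40 118] rect [ 611.  -246.5] [68.8 24.5] 83.0
[289, 208, 48, 159, 5133] [[ 0.598 -0.352  0.117]
 [ 0.614 -0.293  0.127]] [ 0.12353274  0.9923405   0.6069446  -0.32250294]
[340, 283, 22, 52, 566] [[ 0.617 -0.327  0.113]
 [ 0.622 -0.323  0.148]] [ 0.9854628   0.16989152  0.6195757  -0.32392892]
[264, 284, 21, 51, 535] [[ 0.592 -0.325  0.114]
 [ 0.596 -0.32   0.15 ]] [ 0.94942135 -0.31400496  0.5939546  -0.3211658 ]
```

View pics/m8.png

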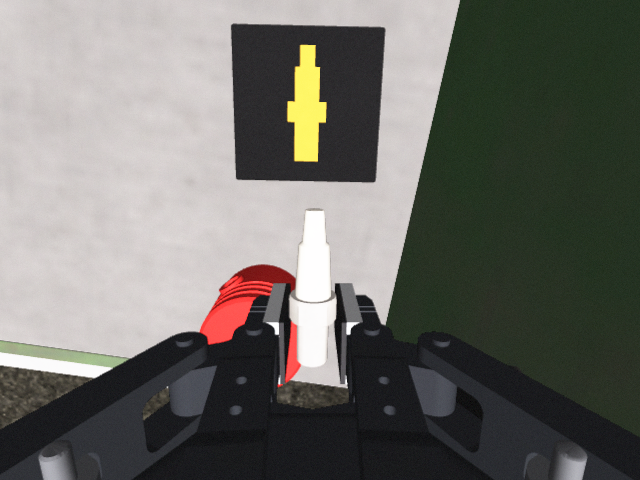

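The plug is held level at (314,285), and its tip direction is 82.9° against 83.0° for the silhouette. It still needs 77 mm forward and 5 mm to the left, in tool axes.

Request:
{"fn": "apply_moves", "kwargs": {"targets": [[30,-2,0,0,0,0],[30,-2,0,0,0,0],[17,-1,0,0,0,0],[0,0,0,0,0,0],[0,0,30,0,0,0],[0,0,30,0,0,0],[0,0,25,0,0,0],[0,0,11,0,0,0],[0,0,0,0,0,0],[0,0,0,0,0,0],[0,0,0,0,0,0]]}}

```text
clock: 22.7
tool_pos: [0.612, -0.2566, -0.0193]
ee_rot: [2.333, 2.1, 0.002]
force: [0.6, -0.1, 0.3]
finger_gap: 0.212
finger_force: 24.6
```

Request:
{"fn": "apply_moves", "kwargs": {"targets": [[1,-1,5,0,0,0],[0,0,3,0,0,0],[0,0,1.5,0,0,0],[0,0,0,0,0,0],[0,0,0,0,0,0]]}}

```text
clock: 23.2
tool_pos: [0.6102, -0.2545, -0.029]
ee_rot: [2.334, 2.102, 0.0]
force: [-3.8, 1.9, 8.7]
finger_gap: 0.216
finger_force: 29.5
```

Request:
{"fn": "apply_moves", "kwargs": {"targets": [[0,0,0,0,0,0],[0,0,0,0,0,0],[0,0,0,0,0,0],[0,0,0,0,0,0],[0,0,-8,0,0,0],[0,0,-20,0,0,0],[0,0,-40,0,0,0],[0,0,-50,0,0,0],[0,0,-45,0,0,0],[-40,0,0,0,0,0],[-30,0,0,0,0,0],[0,0,0,0,0,0],[0,0,0,0,0,0]], "hand": 0.45}}

```text
clock: 24.5
tool_pos: [0.6023, -0.3245, 0.1323]
ee_rot: [-2.336, -2.1, -0.0]
force: [0.4, 0.2, 0.0]
finger_gap: 0.449
finger_force: 0.0
```

```bash
python3 - <<'E'
from h import *
from bench import ctrl
s=ctrl.get_state();print(s['tool_pos'],s['ee_rot'],s['finger_gap'])
c=ctrl.camera_info("wrist");b,d=ctrl.get_image("wrist");X=cloud(c,d)
cv2.imwrite('pics/m9.png',b[:330,140:520]);pads(c,b)
m=(X[...,2]>.007)&(X[...,2]<.03)&(abs(X[...,0]-.611)<.03)&(abs(X[...,1]+.247)<.045)
p=X[m][:,:2].astype(np.float32);print(m.sum(),cv2.minAreaRect(p*1000))
E
```

```text
[ 0.6023224  -0.32450562  0.13230563] [-2.33563454e+00 -2.10004524e+00 -3.67627536e-04] 0.44929712623942886
Y [82  0 20  9] rect [ 459.5 -148.6] [ 5.1 13.3] 83.9
Y [319  75  12  62] rect [ 619.4 -235.7] [ 5.5 45. ] 5.6
Y [304 137  21  31] rect [ 608.1 -269.2] [23.6 15.3] 82.1
Y [442 413  20  39] rect [ 714.5 -547.9] [16.3 47. ] 5.8
1482 ((608.7800903320312, -242.39102172851562), (28.672645568847656, 83.23664855957031), 12.303145408630371)
```

View pics/m9.png

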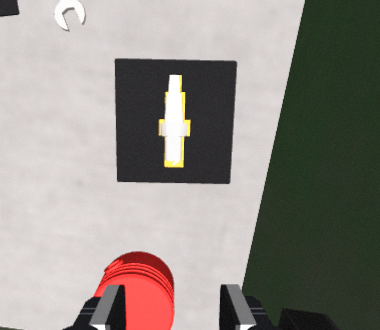

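The plug lies on its silhouette with the tips matching, at about (174,120) in the crop. Next is the bolt.

Request:
{"fn": "apply_moves", "kwargs": {"targets": [[0,-40,-10,0,0,-2],[0,-40,-10,0,0,-2],[20,-40,0,0,0,-2],[35,-30,0,0,0,0],[45,0,0,0,0,0],[45,0,0,0,0,0],[45,0,0,0,0,0],[45,0,0,0,0,0],[45,0,0,0,0,0],[45,0,0,0,0,0],[45,0,0,0,0,0],[45,0,0,0,0,0],[45,0,0,0,0,0],[30,0,0,0,0,0],[0,0,0,0,0,0],[0,0,0,0,0,0],[0,0,0,0,0,0]], "hand": 0.4}}

```text
clock: 26.25
tool_pos: [0.4534, 0.1737, 0.1524]
ee_rot: [2.221, 2.221, -0.001]
force: [0.2, -0.4, -0.2]
finger_gap: 0.396
finger_force: 0.0
```

```bash
python3 - <<'E'
from h import *
from bench import ctrl
s=ctrl.get_state();print(s['tool_pos'],s['ee_rot'],s['finger_gap'])
c=ctrl.camera_info("wrist");b,d=ctrl.get_image("wrist");X=cloud(c,d)
cv2.imwrite('pics/m10.png',b)
m=(abs(X[...,2]-.041)<.005)&(abs(X[...,0]-.449)<.03)&(abs(X[...,1]-.248)<.03)
n,l,st,ce=cv2.connectedComponentsWithStats(m.astype(np.uint8))
for i in range(1,n):
    if st[i,4]>20: print(st[i],ray(c,*ce[i],.041),np.median(X[l==i],axis=0))
m=(X[...,2]>.006)&(X[...,2]<.012)&(abs(X[...,0]-.449)<.03)&(abs(X[...,1]-.248)<.03);print('head',m.sum(),np.percentile(X[m],[2,98],axis=0).round(3))
E
```

```text
[0.45340179 0.17372456 0.15242451] [ 2.22122828e+00  2.22149253e+00 -5.43925237e-04] 0.39640238320781046
[298 121  14  14 148] [0.446381   0.24760847 0.041     ] [0.44663126 0.24788295 0.04187798]
head 156 [[0.438 0.24  0.006]
 [0.453 0.255 0.008]]
```

View pics/m10.png

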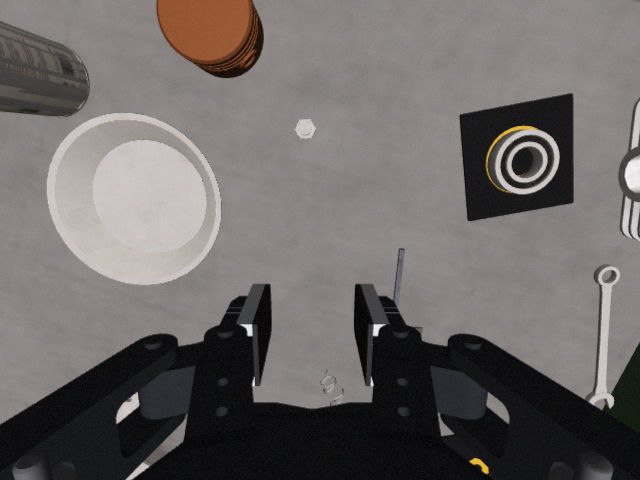

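The bolt at (305,128) is at (.4465,.2477), clear of the bowl (135,198) and the brown piston (210,30).

Request:
{"fn": "apply_moves", "kwargs": {"targets": [[37,-3,0,0,0,0],[37,-4,0,0,0,0],[0,0,40,0,0,0],[0,0,40,0,0,0],[0,0,40,0,0,0],[0,0,30,0,0,0],[0,0,16,0,0,0],[0,0,8,0,0,0],[0,0,0,0,0,0],[0,0,0,0,0,0],[0,0,0,0,0,0]]}}

```text
clock: 27.4
tool_pos: [0.4478, 0.2483, -0.0204]
ee_rot: [2.221, 2.22, 0.003]
force: [0.4, -0.0, 0.8]
finger_gap: 0.397
finger_force: 0.0
```

Request:
{"fn": "apply_moves", "kwargs": {"targets": [[0,0,0,0,0,0],[0,0,0,0,0,0],[0,0,0,0,0,0],[0,0,0,0,0,0],[0,0,0,0,0,0],[0,0,0,0,0,0]], "hand": 0}}

```text
clock: 28.0
tool_pos: [0.4473, 0.2484, -0.0208]
ee_rot: [2.221, 2.221, 0.002]
force: [-0.5, -0.6, 7.2]
finger_gap: 0.108
finger_force: 25.1
```

Request:
{"fn": "apply_moves", "kwargs": {"targets": [[0,0,-20,0,0,0],[0,0,-45,0,0,0],[0,0,-45,0,0,0],[-43,5,-10,0,0,0],[-43,5,0,0,0,0],[-43,5,0,0,0,0],[-43,10,0,0,0,0],[-43,15,0,0,0,0],[-43,20,0,0,0,0],[-43,20,0,0,0,0],[-43,20,0,0,0,0],[-43,20,0,0,0,0],[-43,20,0,0,0,0],[0,40,0,0,0,0],[0,0,0,0,0,0],[0,0,0,0,0,0],[0,0,0,0,0,0]]}}

```text
clock: 29.7
tool_pos: [0.6258, -0.1811, 0.0981]
ee_rot: [-2.22, -2.221, 0.001]
force: [-0.2, 0.1, -1.0]
finger_gap: 0.105
finger_force: 24.7
```

```bash
python3 - <<'E'
from h import *
from bench import ctrl
s=ctrl.get_state();print(s['tool_pos'],s['ee_rot'],s['finger_gap'])
c=ctrl.camera_info("wrist");b,d=ctrl.get_image("wrist");X=cloud(c,d)
cv2.imwrite('pics/m11.png',b);pads(c,b)
q=c['R']@(np.array(s['tool_pos'])+[0,0,.062])+c['t'];q=c['mtx']@q;print('expected bolt top px',q[:2]/q[2])
m=(X[...,2]>.105)&(b.min(2)>110);m[:,:270]=0;m[:,360:]=0;m[400:]=0
n,l,st,ce=cv2.connectedComponentsWithStats(m.astype(np.uint8))
for i in range(1,n):
    if st[i,4]>60: p=X[l==i];print(st[i].tolist(),np.percentile(p,[1,50,99],axis=0).round(4).tolist())
E
```

```text
[ 0.62583097 -0.18107325  0.09809111] [-2.21967300e+00 -2.22128919e+00  9.60734561e-04] 0.10450869104628292
Y [ 59  76  66 116] rect [ 473.3 -113.4] [77.2 39.9] 88.9
Y [296  96  42  46] rect [ 627.3 -102. ] [29.8 26.6] 40.2
Y [294 270  13   7] rect [ 614.9 -214.6] [4.9 9.2] 89.8
expected bolt top px [315.66759838 336.86615097]
[278, 276, 48, 59, 906] [[0.6138, -0.1789, 0.1219], [0.6177, -0.1711, 0.1469], [0.6292, -0.17, 0.1731]]
[329, 284, 18, 51, 572] [[0.6305, -0.1746, 0.1377], [0.6329, -0.1709, 0.158], [0.6354, -0.1702, 0.1707]]
[299, 293, 27, 60, 1322] [[0.6203, -0.1862, 0.1334], [0.6246, -0.1783, 0.1581], [0.629, -0.1765, 0.1622]]
```

View pics/m11.png

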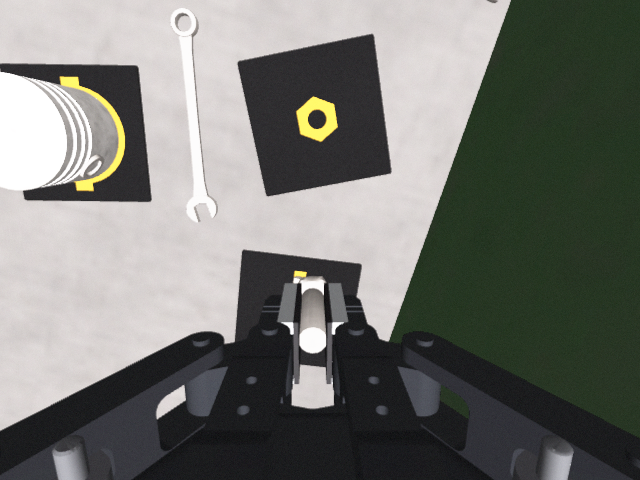

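The bolt is held upright with its top at (313,340), world about (.6247,-.1815). Its pad mark is at (317,119), world (.6273,-.102).

Request:
{"fn": "apply_moves", "kwargs": {"targets": [[30,1,0,0,0,0],[30,1,0,0,0,0],[19,1,0,0,0,0],[0,0,0,0,0,0],[0,0,35,0,0,0],[0,0,35,0,0,0],[0,0,25,0,0,0],[0,0,10,0,0,0],[0,0,0,0,0,0],[0,0,0,0,0,0],[0,0,0,0,0,0]]}}

```text
clock: 30.85
tool_pos: [0.631, -0.1034, -0.0047]
ee_rot: [2.219, 2.219, 0.002]
force: [0.1, -0.1, 0.1]
finger_gap: 0.108
finger_force: 24.7
```

Request:
{"fn": "apply_moves", "kwargs": {"targets": [[1,-2,6,0,0,0],[0,0,4,0,0,0],[0,0,2,0,0,0],[0,0,0,0,0,0],[0,0,0,0,0,0],[0,0,0,0,0,0]]}}

```text
clock: 31.45
tool_pos: [0.628, -0.1018, -0.0169]
ee_rot: [2.221, 2.221, 0.001]
force: [-2.9, 0.6, 11.6]
finger_gap: 0.102
finger_force: 26.0
```

Contact as expected. I'll release, lift straight up and back off to look.

Request:
{"fn": "apply_moves", "kwargs": {"targets": [[0,0,0,0,0,0],[0,0,0,0,0,0],[0,0,0,0,0,0],[0,0,0,0,0,0],[0,0,-10,0,0,0],[0,0,-25,0,0,0],[0,0,-40,0,0,0],[0,0,-50,0,0,0],[0,0,-50,0,0,0],[-40,-20,-30,0,0,0],[-40,-20,0,0,0,0],[0,-20,0,0,0,0],[0,0,0,0,0,0],[0,0,0,0,0,0]], "hand": 0.4}}

```text
clock: 32.85
tool_pos: [0.5695, -0.179, 0.1851]
ee_rot: [2.221, 2.22, 0.001]
force: [-0.4, 0.2, 0.0]
finger_gap: 0.395
finger_force: 0.0
```

```bash
python3 - <<'E'
from h import *
from bench import ctrl
s=ctrl.get_state();print(s['clock'],s['tool_pos'],s['finger_gap'])
c=ctrl.camera_info("wrist");b,d=ctrl.get_image("wrist");X=cloud(c,d)
cv2.imwrite('pics/m12.png',b);pads(c,b)
m=(abs(X[...,2]-.045)<.005)&(abs(X[...,0]-.627)<.03)&(abs(X[...,1]+.102)<.03)
n,l,st,ce=cv2.connectedComponentsWithStats(m.astype(np.uint8))
for i in range(1,n):
    if st[i,4]>20: print('bolt top',st[i],ray(c,*ce[i],.045).round(4))
m=(abs(X[...,2]-.064)<.004);n,l,st,ce=cv2.connectedComponentsWithStats(m.astype(np.uint8))
for i in range(1,n):
    if st[i,4]>1500:
        cn=max(cv2.findContours((l==i).astype(np.uint8),0,1)[0],key=cv2.contourArea)
        print('p',cv2.minEnclosingCircle(np.array([ray(c,*p[0],.064)[:2] for p in cn],np.float32)*1000))
E
```

```text
32.85 [ 0.56951484 -0.17897141  0.18505431] 0.39514776834306914
Y [185  95  47  87] rect [ 473.6 -113.3] [76.6 39.7] 89.3
Y [361 110  32  34] rect [ 627.3 -102.1] [26.9 29.5] 11.0
Y [341 243  24  42] rect [ 606.3 -233.5] [47.3  9.1] 65.9
bolt top [378 119  13  13 138] [ 0.6265 -0.1025  0.045 ]
p ((738.4688110351562, -148.8067626953125), 134.70364379882812)
p ((459.8579406738281, -112.19136047363281), 31.1362361907959)
```

View pics/m12.png

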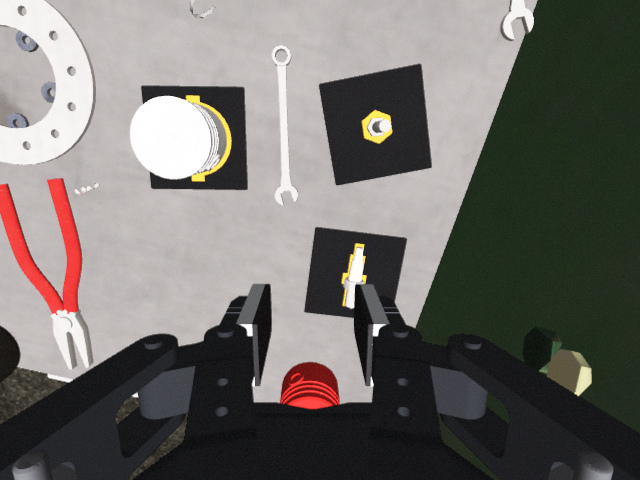

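The last view shows all of these where they should be:
- **Bolt:** upright on its mark at (383,126), within 1 mm.
- **Piston:** on its mark at (173,138), within 1 mm.
- **Plug:** on its silhouette at (354,278).
- **Spanner:** unmoved at (284,125).

The bearing was checked earlier. Nothing is touching the robot, so I'm handing in.

```bash
python3 -c "
from bench import ctrl
print(ctrl.sign_off())"
```

```text
the job is handed in; nothing more can be done
None
```

The piston, bearing, spark plug and bolt are on their pads, all within about 2 mm of their marks by the camera checks (the plug judged by eye). The spanner was left in place, and the job was handed in at about 33 s.

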